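# Open the carton magazine's gate and hold it wide

### The arm

A 6-joint arm with a two-finger parallel gripper is mounted at the origin on the work surface. World frame = base frame: x ahead of the robot, y to its left, z up, the work surface at z = 0. Lengths are in m, angles in rad, forces in N, time in s.
With the tool pointing down it reaches from about 0.225 to 0.875 m from the base axis. Payload 3.4 kg.
Tool frame: the origin (TCP) lies between the finger pads; the fingertips stand 22 mm ahead of it and the grasp point (between the pads) lies 3 mm ahead of it (manip.finger_overhang is the distance from the TCP to the fingertips, in m); z points along the fingers, y is the line along which they close (so a half turn about z gives the same grasp; the last joint's range is limited). The gripper opens to 85 mm and grips with 20 to 120 N. Pads are 22 mm wide; open, the fingers measure 114 mm over their backs; the gripper's body (76 mm by 85 mm) begins 54 mm behind the grasp point. The pads swing forward as they close: fully open they stand 13 mm farther back than shut.
Start: joints at [-1.336, 0.276, 1.505, -0, 1.361, -0.121], TCP at [0.2, -0.539, 0.253] pointing down, gripper open.
Joint ranges: [-2.89, 2.89], [-0.75, 2.08], [0.22, 2.7], [-1.18, 4.32], [0.11, 2.71], [-2.7, 2.7]. Speed limits (rad/s): [2.57, 2.57, 3.14, 3.14, 3.14, 3.14].

### API

Orientations are given as a unit quaternion [w, x, y, z].
In Python, from rig import get_state, eyes, order, manip gives the robot as it stands.
- The arm moves only by the tool drive_tool, never from a script. Its argument "rows" is a list of rows, each a list of 4 numbers: the shift along the tool's x, y, z in units of 25 mm (1.0 is 25 mm), then the turn about the tool's z in units of 6 degrees (1.0 is 6 degrees). A call has exactly 8 rows; each row is the pose to reach, as a shift and turn from the pose commanded when the call began, along the tool's axes at that moment; what a row does not reach only later rows make up. A row lasts 1/12 s, in which the tool goes at most 41.7 mm and 7.16 degrees, less where a joint would pass 70% of its speed; a pose out of reach is approached as far as the arm can. A call with a gripper value outside its range is refused whole. "grip" is the finger opening in mm, from 0 to 85.4, set as the call begins (left out, the last holds). The fingers move at their own pace and stop on an object; "newtons" is the grip in N (left out, the last holds). Time passes only in rows, so rows that repeat a pose let the fingers close, or fill a call up. It gives the time, the measured TCP pose, the force, the opening and the grip force at its end, in the units of the state.
- get_state(): the state, without advancing time (a new reading comes with each control period).
- eyes.get_image(name): name is "scene" or "top"; returns (picture, depth): 384x512x3 uint8, red, green, blue; 384x512 float32, m along the optical axis (not along the pixel's ray), 0 where there is no reading.
- eyes.camera_info(name): a dict with "fx", "fy", "cx", "cy" (pixels), "dist" ([k1, k2, p1, p2, k3] as OpenCV has them; the pictures are not rectified), "R" (3x3) and "t" (3): a world point X has camera coordinates R X + t. Camera axes: x right, y down, z forward; pixel columns grow to the right and rows downward; lengths in m; the calibration is good to about 2 mm. A picture is of the moment at which its call begins. camera_info takes no time and is no camera call.
- order.sign_off(): hands the job in; it is judged then, once.
The state is a dict: "clock": time; "qpos": joint angles; "qd": joint speeds; "effort": joint torques, N m; "position": TCP position; "ee_rot": TCP orientation; "contact_force": force on the tool from outside, world axes, zero at the start; "moment": the same for the moment, N m; "width": finger opening in m; "gripper_force": force on a finger pad.
Only numpy, scipy, OpenCV 4.12 (cv2) and the standard library are available. Lean on these libraries where they do the work, as an engineer would, in place of code of your own. Each camera call takes 0.05 s, during which the arm holds its last target. There are 200 camera calls.

### The job

Open the carton magazine for reloading: squeeze the pair of square paddles fully together first, then the pair of round paddles, then take the gate by its upright handle post and swing it toward you past its detent until it stands nearly square to the magazine's front. Finish while still gripping the handle firmly between the fingers, keeping the gate still and wide open against its closing spring, and leave the other things on the table where they are.

Things in the scene. Friction and masses are not known exactly. Their poses are not given: they have to be found in the camera images.
- magazine: white carton-blank magazine, 190 deep x 250 wide mm, fixed. Origin on the table under the middle of its gated front; x into the magazine (away from the robot), y left along the front, z up. An aluminium header across the front (top at 118 mm) carries two catches, 60 mm either side of the middle; which catch is left and which right varies.
- catch_square: catch with two upright SQUARE black paddles, a square steel block behind. Origin midway between them, on the header, 118 mm above the table; axes as the magazine's. Paddles 6 thick, 32 wide (x), 6 to 52 mm above the origin; 58 mm over both when out, 34 squeezed (along y). Each needs 4 N, stays where left, must come in 9 of 12 mm: centre the grip within 3 mm
- catch_round: catch with two upright ROUND black disc paddles, 32 mm across, disc centres 36 mm above the origin, and a round steel block behind; origin, axes, thickness, spacing (58 mm over both when out, 34 squeezed), travel, force and staying in as for catch_square.
- gate_hinge (a point): point at table level under the gate's upright hinge pin, at the left (+y) end of the magazine's front. The gate turns about the vertical through it.
- gate (a joint): gate angle, rad: 0 closed, growing as its free (right) end swings toward the robot, clockwise from above; stop at 1.5. Barred steel gate, 235 mm long, rail top at 113 mm, ears to 140 mm. Both catches lock it. A spring closes it (2 N at the handle). A detent at the hinge resists from 0.6 to 0.8 (up to 8 N at the handle) and ends by 1.0. Let go, the gate swings back: it must be held wide.
- pull: gate handle: upright black round post 18 mm across, free from 113 to 168 mm above the table, on a short arm in front of the gate. Origin on the post's axis, 145 mm above the table; gate closed, it is 55 mm in front of the hinge (toward the robot) and 180 mm to its right. The post is a sleeve that spins freely about its upright axis.
- square_l (a joint): travel in m of the left (+y) paddle of catch_square toward the catch's middle: 0 out, 0.012 fully squeezed
- square_r (a joint): travel in m of the right (-y) paddle of catch_square toward the catch's middle: 0 out, 0.012 fully squeezed
- round_l (a joint): travel in m of the left (+y) paddle of catch_round toward the catch's middle: 0 out, 0.012 fully squeezed
- round_r (a joint): travel in m of the right (-y) paddle of catch_round toward the catch's middle: 0 out, 0.012 fully squeezed
- tape_roll: bystander: roll of clear packing tape lying flat, 100 mm across, 48 mm high; origin at the centre of its underside
- glue: bystander: white glue bottle, 64 mm across, 150 mm tall; origin at the centre of its underside
- carton: bystander: small closed cardboard carton 100 x 70 x 50 mm; origin at the centre of its underside
- mug: bystander: white mug, 80 mm across, 90 mm tall; origin at the centre of its underside
- driver: bystander: screwdriver lying flat
- scanner: bystander: grey hand scanner lying flat, 150 mm long, 34 mm high
- weight: bystander: dark steel paper weight 70 x 50 x 30 mm with a small knob, 50 mm high in all; origin at the centre of its underside

How it is judged:
By the outcome, as a careful person would: the job done as asked, in the order asked, and still so for the second after the job is handed in, while the arm keeps its last pose, push and grip.
It also fails if it takes over 53 s, if anything falls off the work surface, if the arm or the gripper's body presses on something with over 40 N, if the wrist force passes 120 N, or if a joint passes its speed limit or range.

## Working session

There is one attempt and no reset: what is moved stays moved. The work goes in short steps, Python scripts to look and compute and a tool call to move; the robot and the scene stay as the last step left them, time stands still between calls to the robot, and variables do not carry over. Pictures are saved under pics/ and viewed, at most 10 in all, crops included, and the job is handed in when it is done.

Besides the shell and the picture viewer there is one more tool, called as name([rows], argument=value, ...), one row to a line, values as JSON. drive_tool: Moves the arm, as the interface text tells. Its arguments: {"type":"object","properties":{"rows":{"type":"array","items":{"type":"array","items":{"type":"number"}}},"grip":{"type":"number"},"newtons":{"type":"number"}},"required":["rows"]}

```bash
ls; mkdir -p pics
python3 - <<'E'
from rig import get_state, eyes, order, manip
import numpy as np,cv2
s=get_state();print(s['clock'],s['position'],s['ee_rot'],s['width'])
for n in('scene','top'):
    p,d=eyes.get_image(n);cv2.imwrite(f'pics/{n}0.png',p[...,::-1]);np.savez(f'{n}0.npz',p=p,d=d)
    c=eyes.camera_info(n);print(n,c['fx'],c['dist'],(-np.array(c['R']).T@np.array(c['t'])).round(3),np.array(c['R']).round(3).tolist())
E
```

```text
pics
0.0 [ 0.20017763 -0.53849667  0.25242738] [-9.34742670e-04  9.84216643e-01  1.76965317e-01 -4.46703271e-05] 0.08531127564017525
scene 375.5150807751907 [-0.0629002  0.         0.         0.         0.       ] [ 1.487 -0.05   0.705] [[0.037, 0.999, -0.001], [0.535, -0.021, -0.845], [-0.844, 0.031, -0.536]]
top 495.3136000103225 [-0.02422087  0.          0.          0.          0.        ] [ 0.418 -0.008  1.412] [[-0.022, -1.0, -0.0], [-0.993, 0.022, -0.117], [0.117, -0.002, -0.993]]
```

View pics/top0.png

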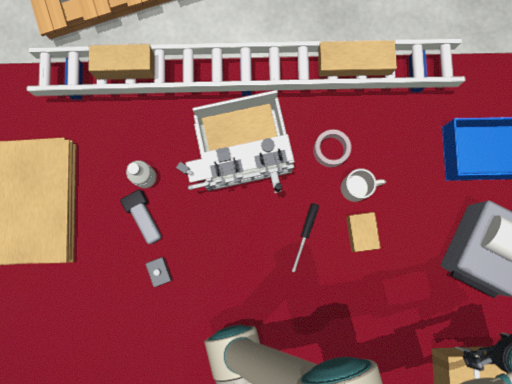

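View pics/scene0.png

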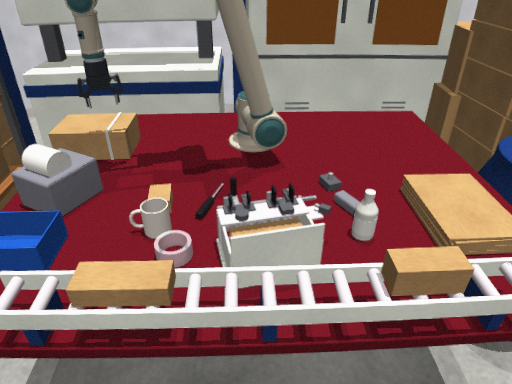

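Top view: magazine around (240,140), hinge end near (190,180), handle post near (277,187), catches near (226,160) and (268,150). I'll zoom in to identify them.

Run:
```python
import cv2
t=cv2.imread('pics/top0.png')[125:205,170:310]; s=cv2.imread('pics/scene0.png')[165:245,205:345]
cv2.imwrite('pics/z0.png',cv2.vconcat([cv2.resize(a,None,fx=5,fy=3.7 if 0 else 5,interpolation=cv2.INTER_CUBIC) for a in (t,)]))
cv2.imwrite('pics/z1.png',cv2.resize(s,None,fx=5,fy=5,interpolation=cv2.INTER_CUBIC))
```

```text
(no output)
```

View pics/z0.png

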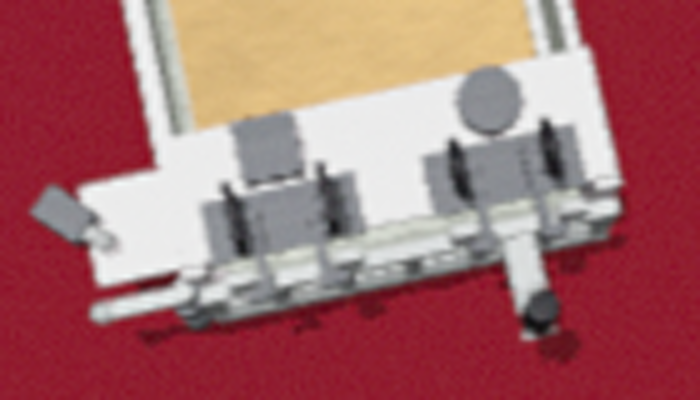

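View pics/z1.png

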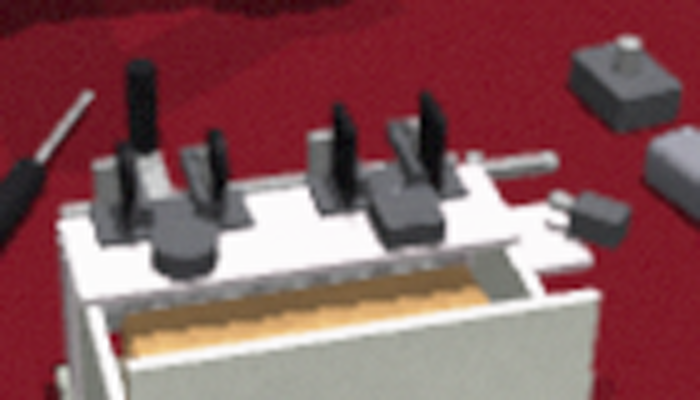

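The square catch is the left one (+y; paddles at top px ≈(217,168),(236,163)). The round catch is on the right, with paddles at ≈(262,158),(280,154). The handle post is at ≈(278,187). Next I measure them with depth.

```bash
cat > h.py <<'E'
from rig import get_state, eyes, order, manip
import numpy as np,cv2
def cloud(n,p,d):
    c=eyes.camera_info(n);K=np.array([[c['fx'],0,c['cx']],[0,c['fy'],c['cy']],[0,0,1]])
    v,u=np.indices(d.shape);uv=np.stack([u,v],-1).reshape(-1,1,2).astype(np.float64)
    n2=cv2.undistortPoints(uv,K,np.array(c['dist'])).reshape(*d.shape,2)
    X=np.dstack([n2*d[...,None],d])-np.array(c['t'])
    return X@np.array(c['R'])   # R^T (Xc-t)
E
python3 - <<'E'
from h import *
for n,(r0,r1,c0,c1) in dict(top=(125,205,170,310),scene=(165,245,205,345)).items():
    z=np.load(n+'0.npz');p,d=z['p'],z['d'];W=cloud(n,p,d)[r0:r1,c0:c1];q=p[r0:r1,c0:c1];dd=d[r0:r1,c0:c1]
    ok=dd>0;mx=q.max(-1)
    white=ok&(q.min(-1)>170)&(abs(W[...,2]-.118)<.006)
    pts=W[white];print(n,'white',len(pts),np.median(pts[:,2]))
    ctr,(a,b),ang=cv2.minAreaRect(pts[:,:2].astype(np.float32));print(' rect',ctr,a,b,ang)
    m=(ok&(mx<75)&(W[...,2]>.128)).astype(np.uint8)
    k,L,st,ce=cv2.connectedComponentsWithStats(m,connectivity=8)
    for i in range(1,k):
        if st[i,4]<6: continue
        P=W[L==i];print(i,st[i,4],(ce[i]+[c0,r0]).round(1),'mean',P.mean(0).round(4),'min',P.min(0).round(3),'max',P.max(0).round(3))
E
```

```text
top white 1359 0.11744451094885577
 rect (0.6841468811035156, 0.018193751573562622) 0.16291284561157227 0.27477389574050903 0.26767128705978394
1 28 [279.6 155. ] mean [ 0.6698 -0.0836  0.1669] min [ 0.66  -0.088  0.149] max [ 0.683 -0.079  0.174]
2 22 [261.3 159.4] mean [ 0.6599 -0.0365  0.1645] min [ 0.649 -0.042  0.129] max [ 0.674 -0.033  0.173]
5 8 [236.  168.8] mean [0.6382 0.0289 0.158 ] min [0.635 0.027 0.128] max [0.643 0.031 0.171]
6 13 [217.5 171.7] mean [0.6327 0.077  0.1518] min [0.626 0.076 0.128] max [0.644 0.079 0.17 ]
7 27 [277.8 187.1] mean [ 0.5878 -0.0768  0.1624] min [ 0.582 -0.082  0.137] max [ 0.597 -0.069  0.172]
scene white 840 0.11804414555122639
 rect (0.6876565217971802, 0.007400289177894592) 0.18461844325065613 0.24203568696975708 13.887285232543945
1 80 [233.1 184.2] mean [ 0.5966 -0.0759  0.1515] min [ 0.584 -0.084  0.129] max [ 0.604 -0.068  0.17 ]
2 89 [290.6 193.3] mean [0.6456 0.0794 0.1491] min [0.615 0.068 0.129] max [0.661 0.085 0.171]
3 77 [273.6 195.8] mean [0.6555 0.0327 0.149 ] min [0.623 0.028 0.128] max [0.67  0.042 0.172]
4 54 [247.9 198.9] mean [ 0.6691 -0.0363  0.1498] min [ 0.638 -0.047  0.129] max [ 0.681 -0.031  0.17 ]
5 56 [230.1 200.7] mean [ 0.6775 -0.0828  0.1512] min [ 0.648 -0.09   0.128] max [ 0.691 -0.073  0.171]
9 24 [286.5 210.6] mean [0.6987 0.0635 0.1306] min [0.685 0.048 0.128] max [0.704 0.081 0.135]
10 20 [241.8 216.6] mean [ 0.7207 -0.0531  0.1309] min [ 0.716 -0.068  0.128] max [ 0.724 -0.04   0.134]
```

Run:
```python
from h import *
ya=np.radians(10.8);A=np.array([[np.cos(ya),np.sin(ya)],[-np.sin(ya),np.cos(ya)]])
for n,(r0,r1,c0,c1) in dict(top=(125,205,170,310),scene=(165,245,205,345)).items():
    z=np.load(n+'0.npz');p,d=z['p'],z['d'];W=cloud(n,p,d)[r0:r1,c0:c1];q=p[r0:r1,c0:c1];dd=d[r0:r1,c0:c1]
    ok=dd>0;mx=q.max(-1)
    m=(ok&(mx<80)&(W[...,2]>.14)).astype(np.uint8)
    k,L,st,ce=cv2.connectedComponentsWithStats(m,connectivity=8)
    for i in range(1,k):
        if st[i,4]<6: continue
        P=W[L==i];Q=P[:,:2]@A.T
        print(n,st[i,4],(ce[i]+[c0,r0]).round(1),'xp',np.percentile(Q[:,0],[0,5,25,50,75,95,100]).round(4),'yp',np.percentile(Q[:,1],[5,50,95]).round(4))
    # header/white surface & gray blocks in magazine frame
    P=W[ok&(q.min(-1)>170)&(abs(W[...,2]-.118)<.003)][:,:2]@A.T
    print('header xp',np.percentile(P[:,0],[1,5,50,95,99]).round(3),'yp',np.percentile(P[:,1],[1,50,99]).round(3))
    g=ok&(mx>85)&(mx<140)&(np.ptp(q,axis=-1)<25)&(W[...,2]>.122)
    k,L,st,ce=cv2.connectedComponentsWithStats(g.astype(np.uint8))
    for i in range(1,k):
        if st[i,4]>25:
            P=W[L==i];Q=P[:,:2]@A.T;print(' grey',st[i,4],(ce[i]+[c0,r0]).round(),Q.mean(0).round(4),P[:,2].mean().round(3),P.mean(0).round(3))
```

```text
top 28 [279.6 155. ] xp [0.6318 0.6326 0.6363 0.641  0.6496 0.6524 0.6557] yp [-0.2103 -0.2075 -0.205 ]
top 26 [261.2 159.2] xp [0.6306 0.6311 0.6353 0.6415 0.6472 0.6548 0.6558] yp [-0.1618 -0.1592 -0.1564]
top 6 [234.5 162. ] xp [0.6454 0.6456 0.6464 0.6479 0.6494 0.6503 0.6505] yp [-0.0926 -0.091  -0.0894]
top 13 [216.8 169.7] xp [0.6296 0.6297 0.6322 0.6372 0.6472 0.6523 0.6557] yp [-0.0436 -0.0431 -0.0412]
top 7 [235.9 168.4] xp [0.6298 0.63   0.6304 0.6319 0.6339 0.6365 0.6372] yp [-0.0925 -0.091  -0.0894]
top 31 [277.8 186.9] xp [0.5569 0.5575 0.5594 0.5626 0.5668 0.5702 0.5717] yp [-0.1914 -0.1858 -0.1782]
header xp [0.616 0.633 0.675 0.701 0.703] yp [-0.241 -0.125 -0.007]
 grey 30 [276. 158.] [ 0.6427 -0.1992] 0.132 [ 0.669 -0.075  0.132]
 grey 28 [220. 171.] [ 0.6402 -0.0501] 0.131 [0.638 0.071 0.131]
scene 67 [233.2 182.3] xp [0.5586 0.5618 0.5697 0.5725 0.5747 0.5764 0.5786] yp [-0.1923 -0.1866 -0.178 ]
scene 61 [291.  190.6] xp [0.6279 0.6328 0.6401 0.6502 0.6596 0.6622 0.6649] yp [-0.0435 -0.0423 -0.0394]
scene 51 [273.6 193.2] xp [0.6331 0.6371 0.6428 0.6498 0.6598 0.6627 0.6646] yp [-0.0929 -0.0916 -0.0887]
scene 37 [248.2 196.5] xp [0.617  0.6399 0.6433 0.6534 0.6584 0.6627 0.663 ] yp [-0.162  -0.1609 -0.1579]
scene 40 [229.9 198.6] xp [0.62   0.6324 0.6471 0.6535 0.6599 0.662  0.6637] yp [-0.2108 -0.2095 -0.2056]
header xp [0.633 0.639 0.678 0.7   0.703] yp [-0.241 -0.129 -0.007]
 grey 27 [286. 193.] [ 0.6213 -0.0471] 0.135 [0.619 0.07  0.135]
 grey 37 [244. 199.] [ 0.623  -0.1661] 0.133 [ 0.643 -0.046  0.133]
 grey 106 [286. 205.] [ 0.677  -0.0623] 0.132 [0.677 0.066 0.132]
 grey 108 [240. 211.] [ 0.6765 -0.1864] 0.132 [ 0.699 -0.056  0.132]
```

drive_tool([
  [0,0,0,0.6],
  [0,0,0,1.2],
  [0,0,0,1.6],
  [0,0,0,1.6],
  [0,0,0,1.6],
  [0,0,0,1.6],
  [0,0,0,1.6],
  [0,0,0,1.6],
], grip=85)

```text
clock: 0.77
position: [0.2003, -0.539, 0.2533]
ee_rot: [-0.0, 0.996, 0.094, 0.0]
contact_force: [-0.7, -0.0, -0.8]
width: 0.0852
gripper_force: 0.0
```

```bash
cat >> h.py <<'E'
from scipy.spatial.transform import Rotation as Ro
def to(P,yaw=None):
    s=get_state();R=Ro.from_quat(np.roll(s['ee_rot'],-1)).as_matrix()
    dlt=R.T@(np.array(P)-s['position'])/.025
    y=np.degrees(np.arctan2(R[1,0],R[0,0]))
    print('clock',round(s['clock'],2),'pos',np.round(s['position'],4),'yaw',y.round(2),'shift',dlt.round(2),'turn',None if yaw is None else round((y-yaw)/6,2),'w',s['width'],'F',np.round(s['contact_force'],1),s['gripper_force'])
E
python3 -c "
from h import *
to([0.65,0.056,0.27],10.8)"
```

```text
clock 0.77 pos [ 0.2003 -0.539   0.2533] yaw 10.81 shift [ 22.13 -20.    -0.67] turn 0.0 w 0.08521171933552947 F [-0.7 -0.  -0.8] 0.0
```

drive_tool([
  [1.1,-1,0,0],
  [2.2,-2,0,0],
  [3.3,-3,0,0],
  [4.4,-4,0,0],
  [5.5,-5,0,0],
  [6.6,-6,0,0],
  [7.7,-7,-0.3,0],
  [8.8,-8,-0.6,0],
])

```text
clock: 1.43
position: [0.3795, -0.2996, 0.2683]
ee_rot: [-0.0, 0.996, 0.094, -0.0]
contact_force: [1.1, -0.3, 0.1]
width: 0.0849
gripper_force: 0.0
```

drive_tool([
  [1.1,-1,0,0],
  [2.2,-2,0,0],
  [3.3,-3,0,0],
  [4.4,-4,0,0],
  [5.5,-5,0,0],
  [6.6,-6,0,0],
  [7.7,-7,0,0],
  [8.8,-8,0,0],
])

```text
clock: 2.1
position: [0.5585, -0.062, 0.2685]
ee_rot: [0.0, 0.996, 0.094, 0.0]
contact_force: [0.9, -1.2, 0.8]
width: 0.0853
gripper_force: 0.0
```

drive_tool([
  [1.1,-1,0,0],
  [2.2,-2,0,0],
  [3.3,-3,0,0],
  [4,-3.8,0,0],
  [4.4,-4.1,0,0],
  [4.4,-4.1,0,0],
  [4.4,-4.1,0,0],
  [4.4,-4.1,0,0],
])

```text
clock: 2.77
position: [0.6457, 0.0561, 0.2683]
ee_rot: [0.001, 0.996, 0.094, -0.001]
contact_force: [0.2, 0.2, -0.5]
width: 0.0852
gripper_force: 0.0
```

```bash
python3 -c "
from h import *
to([0.6476,0.0579,0.153],10.8)
p,d=eyes.get_image('top');cv2.imwrite('pics/top1.png',cv2.resize(p[110:230,150:330,::-1],None,fx=4,fy=4))"
```

```text
clock 2.77 pos [0.6457 0.0561 0.2683] yaw 10.74 shift [ 0.09 -0.06  4.61] turn -0.01 w 0.08519135590826457 F [ 0.2  0.2 -0.5] 0.0
```

View pics/top1.png

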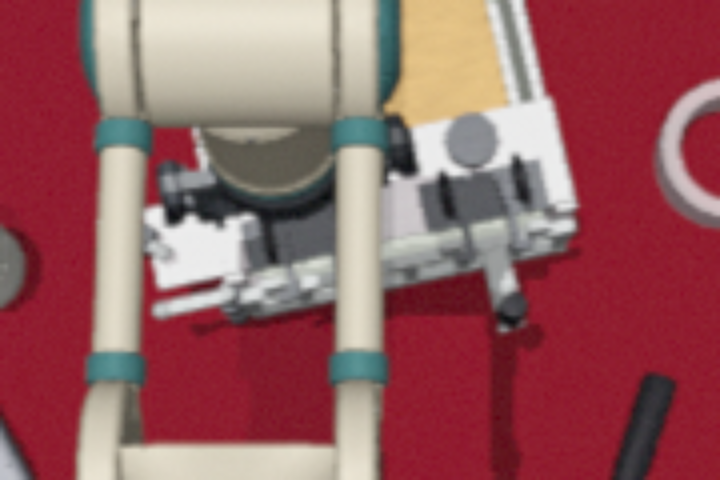

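The gripper is above the square catch with its jaw line parallel to the header, and the round catch at crop (480,195) is clear. Descending.

drive_tool([
  [0.08,-0.06,1,0],
  [0.08,-0.06,2,0],
  [0.08,-0.06,3,0],
  [0.08,-0.06,3.8,0],
  [0.08,-0.06,4.3,0],
  [0.08,-0.06,4.6,0],
  [0.08,-0.06,4.6,0],
  [0.08,-0.06,4.6,0],
])

```text
clock: 3.48
position: [0.6482, 0.0584, 0.1539]
ee_rot: [0.0, 0.996, 0.093, 0.0]
contact_force: [0.6, 0.5, 0.1]
width: 0.0851
gripper_force: 0.0
```

drive_tool([
  [0,0,0,0],
  [0,0,0,0],
  [0,0,0,0],
  [0,0,0,0],
  [0,0,0,0],
  [0,0,0,0],
  [0,0,0,0],
  [0,0,0,0],
], grip=30, newtons=30)

```text
clock: 4.15
position: [0.6497, 0.057, 0.1564]
ee_rot: [0.003, 0.996, 0.094, 0.002]
contact_force: [-0.6, -6.4, 9.4]
width: 0.032
gripper_force: 31.6
```

drive_tool([
  [0,0,0,0],
  [0,0,0,0],
  [0,0,0,0],
  [0,0,0,0],
  [0,0,0,0],
  [0,0,0,0],
  [0,0,0,0],
  [0,0,0,0],
])

```text
clock: 4.82
position: [0.6498, 0.057, 0.1564]
ee_rot: [0.003, 0.996, 0.094, 0.002]
contact_force: [-0.9, -6.6, 8.5]
width: 0.0326
gripper_force: 31.6
```

drive_tool([
  [0,0,0,0],
  [0,0,0,0],
  [0,0,0,0],
  [0,0,-0.7,0],
  [0,0,-1.5,0],
  [0,0,-2.3,0],
  [0,0,-3,0],
  [0,0,-3,0],
], grip=85)

```text
clock: 5.48
position: [0.6502, 0.06, 0.2322]
ee_rot: [0.0, 0.996, 0.094, 0.004]
contact_force: [0.8, 0.5, -0.0]
width: 0.0846
gripper_force: 0.0
```

drive_tool([
  [0,1,0,0],
  [0,2,0,0],
  [0,3,0,0],
  [0,4,0,0],
  [0,4.6,0,0],
  [0,4.85,0,0],
  [0,4.85,0,0],
  [0,4.85,0,0],
])

```text
clock: 6.15
position: [0.6706, -0.0589, 0.2277]
ee_rot: [-0.001, 0.996, 0.094, -0.001]
contact_force: [-0.7, 0.8, 0.7]
width: 0.0847
gripper_force: 0.0
```

```bash
python3 -c "
from h import *
to([0.6702,-0.061,0.156],10.8)
p,d=eyes.get_image('top');q,d=eyes.get_image('scene');cv2.imwrite('pics/b.png',cv2.vconcat([cv2.resize(p[125:205,170:310,::-1],None,fx=4,fy=3.7),cv2.resize(q[165:245,205:345,::-1],None,fx=4,fy=3.7)]))"
```

```text
clock 6.15 pos [ 0.6706 -0.0589  0.2277] yaw 10.78 shift [-0.03  0.08  2.87] turn -0.0 w 0.08473486657471112 F [-0.7  0.8  0.7] 0.0
```

View pics/b.png

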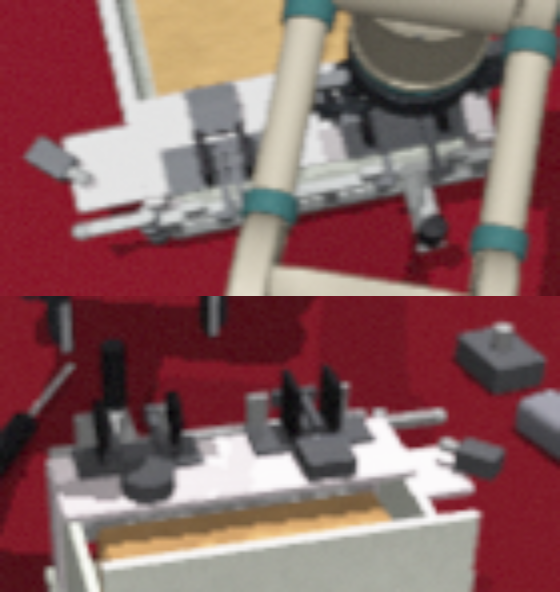

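The square paddles are close together now, at bottom-panel px (290,400) and (332,395). The round pair is still apart and the fingers straddle it. Descending there.

drive_tool([
  [0,0.05,0.8,0],
  [0,0.05,1.6,0],
  [0,0.05,2.3,0],
  [0,0.05,2.8,0],
  [0,0.05,2.8,0],
  [0,0.05,2.8,0],
  [0,0.05,2.8,0],
  [0,0.05,2.8,0],
])

```text
clock: 6.92
position: [0.672, -0.0606, 0.1598]
ee_rot: [0.0, 0.996, 0.094, 0.001]
contact_force: [0.3, -0.2, 1.0]
width: 0.0852
gripper_force: 0.0
```

drive_tool([
  [0,0,0,0],
  [0,0,0,0],
  [0,0,0,0],
  [0,0,0,0],
  [0,0,0,0],
  [0,0,0,0],
  [0,0,0,0],
  [0,0,0,0],
], grip=30, newtons=30)

```text
clock: 7.58
position: [0.6718, -0.0611, 0.1606]
ee_rot: [0.0, 0.996, 0.094, 0.001]
contact_force: [-1.5, 0.7, 8.6]
width: 0.0323
gripper_force: 32.2
```

drive_tool([
  [0,0,0,0],
  [0,0,0,0],
  [0,0,0,0],
  [0,0,0,0],
  [0,0,0,0],
  [0,0,0,0],
  [0,0,0,0],
  [0,0,0,0],
])

```text
clock: 8.25
position: [0.6718, -0.0612, 0.1606]
ee_rot: [0.001, 0.996, 0.094, 0.001]
contact_force: [-1.2, 0.0, 8.2]
width: 0.0317
gripper_force: 32.2
```

drive_tool([
  [0,0,0,0],
  [0,0,0,0],
  [0,0,0,0],
  [0,0,-0.7,0],
  [0,0,-1.5,0],
  [0,0,-2.3,0],
  [0,0,-3,0],
  [0,0,-3,0],
], grip=85)

```text
clock: 8.92
position: [0.6732, -0.0614, 0.2372]
ee_rot: [0.001, 0.996, 0.094, 0.004]
contact_force: [0.6, -0.3, 0.8]
width: 0.0853
gripper_force: 0.0
```

Run:
```python
from h import *
to([.5917,-.0755,.15],10.8)
p,d=eyes.get_image('scene');W=cloud('scene',p,d)
m=(d>0)&(p.max(-1)<80)&(W[...,2]>.14)&(W[...,2]<.18)
m[:165]=0;m[245:]=0;m[:,:205]=0;m[:,345:]=0
k,L,st,ce=cv2.connectedComponentsWithStats(m.astype(np.uint8))
ya=np.radians(10.8);c,s=np.cos(ya),np.sin(ya);A=np.array([[c,s],[-s,c]])
for i in range(1,k):
    if st[i,4]>15: print(st[i,4],ce[i].round(),(A@W[L==i].mean(0)[:2]).round(4))
r=np.array([-.055,-.18])
for th in (.15,.3,.45,.6,.7,.8,.9,1.0,1.1,1.2,1.3,1.42,1.46):
    a,b=np.cos(th),np.sin(th);q=np.array([[a,b],[-b,a]])@r-r;print(th,'tool x,y units',(q*[1,-1]/.025).round(2))
```

```text
clock 8.92 pos [ 0.6732 -0.0614  0.2372] yaw 10.78 shift [-3.33 -0.07  3.47] turn -0.0 w 0.08529473016744307 F [ 0.6 -0.3  0.8] 0.0
69 [233. 182.] [ 0.5707 -0.1853]
59 [278. 193.] [ 0.6515 -0.0799]
62 [288. 191.] [ 0.6501 -0.0521]
42 [234. 198.] [ 0.6529 -0.1994]
45 [244. 197.] [ 0.6526 -0.1717]
0.15 tool x,y units [-1.05 -0.41]
0.3 tool x,y units [-2.03 -0.97]
0.45 tool x,y units [-2.91 -1.67]
0.6 tool x,y units [-3.68 -2.5 ]
0.7 tool x,y units [-4.12 -3.11]
0.8 tool x,y units [-4.5  -3.76]
0.9 tool x,y units [-4.81 -4.45]
1.0 tool x,y units [-5.05 -5.16]
1.1 tool x,y units [-5.21 -5.89]
1.2 tool x,y units [-5.31 -6.64]
1.3 tool x,y units [-5.33 -7.39]
1.42 tool x,y units [-5.25 -8.29]
1.46 tool x,y units [-5.2  -8.59]
```

Both pairs now measure 28 mm centre to centre, which is fully squeezed. Next, the handle post.

drive_tool([
  [-1,0,0,0],
  [-2,-0.07,0,0],
  [-3,-0.07,0,0],
  [-3.33,-0.07,0.8,0],
  [-3.33,-0.07,1.6,0],
  [-3.33,-0.07,2.4,0],
  [-3.33,-0.07,3.1,0],
  [-3.33,-0.07,3.4,0],
])

```text
clock: 9.63
position: [0.5863, -0.0743, 0.1441]
ee_rot: [-0.001, 0.996, 0.094, -0.003]
contact_force: [-0.5, -0.3, -0.4]
width: 0.0851
gripper_force: 0.0
```

drive_tool([
  [0,0,0,0],
  [0,0,0,0],
  [0,0,0,0],
  [0,0,0,0],
  [0,0,0,0],
  [0,0,0,0],
  [0,0,0,0],
  [0,0,0,0],
], grip=5, newtons=60)

```text
clock: 10.3
position: [0.5901, -0.0768, 0.1497]
ee_rot: [0.002, 0.996, 0.094, 0.001]
contact_force: [0.5, -4.5, 2.5]
width: 0.0166
gripper_force: 58.4
```

drive_tool([
  [0,0,0,0],
  [0,0,0,0],
  [0,0,0,0],
  [0,0,0,0],
  [0,0,0,0],
  [0,0,0,0],
  [0,0,0,0],
  [0,0,0,0],
])

```text
clock: 10.97
position: [0.59, -0.0768, 0.1496]
ee_rot: [0.002, 0.996, 0.094, 0.001]
contact_force: [0.4, -5.0, 2.5]
width: 0.0167
gripper_force: 58.4
```

drive_tool([
  [-0.2,0,0,0],
  [-0.5,-0.1,0,0],
  [-0.8,-0.25,0,0],
  [-1.05,-0.36,0,0],
  [-1.3,-0.5,0,0],
  [-1.55,-0.64,0,0],
  [-1.8,-0.78,0,0],
  [-2.03,-0.92,0,0],
])

```text
clock: 11.63
position: [0.5345, -0.0619, 0.1495]
ee_rot: [0.001, 0.996, 0.094, 0.001]
contact_force: [0.0, -2.0, 5.7]
width: 0.0163
gripper_force: 58.8
```

```bash
python3 -c "
from h import *
to([0.5917,-0.0755,0.15],10.8)
p,d=eyes.get_image('top');cv2.imwrite('pics/c.png',cv2.resize(p[110:230,150:330,::-1],None,fx=4,fy=4))"
```

```text
clock 11.63 pos [ 0.5345 -0.0619  0.1495] yaw 10.79 shift [ 2.15  0.96 -0.01] turn -0.0 w 0.01627283668782953 F [ 0.  -2.   5.7] 58.79641771316528
```

View pics/c.png

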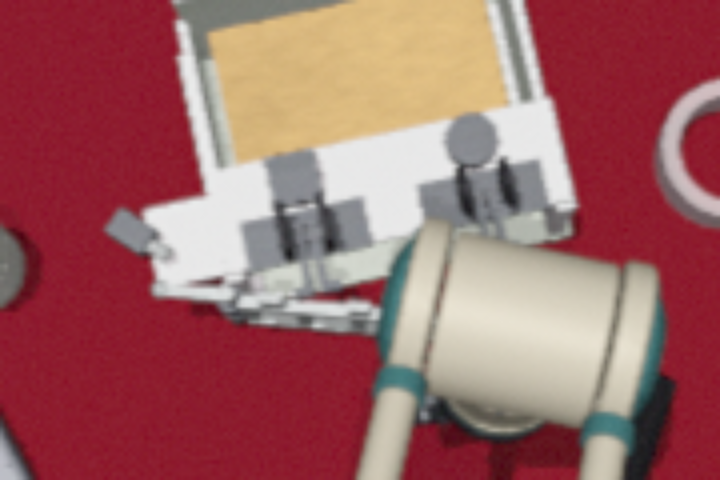

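The gate has left the header (bar slanting from crop (230,290) to (380,320)) and moves with the post. Continuing along the arc.

drive_tool([
  [-0.23,-0.17,0,0],
  [-0.45,-0.35,0,0],
  [-0.67,-0.53,0,0],
  [-0.88,-0.72,0,0],
  [-1.08,-0.92,0,0],
  [-1.28,-1.12,0,0],
  [-1.47,-1.32,0,0],
  [-1.65,-1.53,0,0],
])

```text
clock: 12.35
position: [0.487, -0.0317, 0.1495]
ee_rot: [0.0, 0.996, 0.094, 0.001]
contact_force: [0.9, -1.6, 7.4]
width: 0.0165
gripper_force: 58.7
```

drive_tool([
  [-0.11,-0.15,0,0],
  [-0.22,-0.3,0,0],
  [-0.33,-0.46,0,0],
  [-0.44,-0.61,0,0],
  [-0.54,-0.77,0,0],
  [-0.64,-0.93,0,0],
  [-0.73,-1.1,0,0],
  [-0.82,-1.26,0,0],
])

```text
clock: 13.02
position: [0.4619, -0.0053, 0.1495]
ee_rot: [0.001, 0.996, 0.094, 0.002]
contact_force: [2.6, -3.7, 5.9]
width: 0.0166
gripper_force: 59.5
```

drive_tool([
  [-0.12,-0.26,0,0],
  [-0.23,-0.52,0,0],
  [-0.34,-0.78,0,0],
  [-0.43,-1.05,0,0],
  [-0.51,-1.31,0,0],
  [-0.59,-1.58,0,0],
  [-0.65,-1.85,0,0],
  [-0.71,-2.13,0,0],
])

```text
clock: 13.68
position: [0.4341, 0.0446, 0.1495]
ee_rot: [0.0, 0.996, 0.094, 0.002]
contact_force: [2.4, -0.4, 8.2]
width: 0.0167
gripper_force: 59.7
```

drive_tool([
  [-0.04,-0.3,0,0],
  [-0.08,-0.6,0,0],
  [-0.1,-0.9,0,0],
  [-0.11,-1.2,0,0],
  [-0.11,-1.5,0,0],
  [-0.1,-1.8,0,0],
  [-0.07,-2.1,0,0],
  [-0.04,-2.35,0,0],
])

```text
clock: 14.35
position: [0.4225, 0.1022, 0.1495]
ee_rot: [0.0, 0.996, 0.094, 0.002]
contact_force: [3.0, -1.3, 7.2]
width: 0.0167
gripper_force: 59.7
```

drive_tool([
  [0,0,0,0],
  [0,0,0,0],
  [0,0,0,0],
  [0,0,0,0],
  [0,0,0,0],
  [0,0,0,0],
  [0,0,0,0],
  [0,0,0,0],
])

```text
clock: 15.02
position: [0.4225, 0.1017, 0.1495]
ee_rot: [0.0, 0.996, 0.094, 0.002]
contact_force: [2.3, -1.6, 8.8]
width: 0.0165
gripper_force: 59.7
```

```bash
python3 -c "
from h import *
to([0.424,0.103,0.15],10.8)
p,d=eyes.get_image('top');q,e=eyes.get_image('scene');cv2.imwrite('pics/d.png',cv2.vconcat([cv2.resize(p[100:290,110:390,::-1],None,fx=2,fy=2),cv2.resize(q[100:250,110:390,::-1],None,fx=2,fy=1.4)]))"
```

```text
clock 15.02 pos [0.4225 0.1017 0.1495] yaw 10.81 shift [ 0.07 -0.04 -0.02] turn 0.0 w 0.016491009215417164 F [ 2.3 -1.6  8.8] 59.68071699142456
```

View pics/d.png

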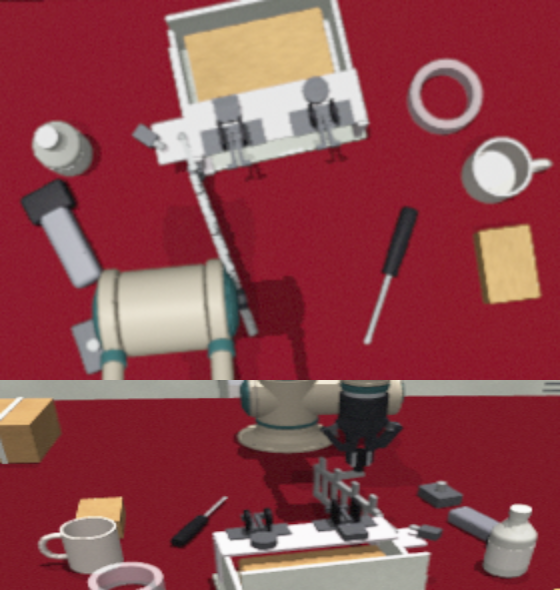

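The gate bar runs from crop (190,170) to (253,333), about 81° (1.41 rad) from the front. The post is gripped, everything is still, and the other objects look undisturbed. Handing in.

```bash
python3 -c "
from rig import order
print(order.sign_off())"
```

```text
the job is handed in; nothing more can be done
None
```

The job is handed in: the square paddles were squeezed first, then the round ones, and the gate is held still at about 1.4 rad by a 60 N grip on its post at 15 s, with nothing else on the table seen to move.

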